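# Draw a blind spacer out of the leak tester and present it hole-up

### The arm

A 6-joint arm with a two-finger parallel gripper is mounted at the origin on the work surface. World frame = base frame: x ahead of the robot, y to its left, z up, the work surface at z = 0. Lengths are in m, angles in rad, forces in N, time in s.
With the tool pointing down it reaches from about 0.2 to 0.875 m from the base axis. Payload 3.4 kg.
Tool frame: the origin (TCP) lies midway between the tips of the shut fingers; the grasp point (between the pads) lies 19 mm behind it; z points along the fingers, y is the direction in which the jaws open and shut (so a half turn about z gives the same grasp; the last joint's range is limited). The gripper opens to 94 mm and grips with 3 to 60 N. Pads are 16 mm wide; open, the fingers measure 119 mm over their backs; the gripper's body (75 mm by 177 mm) begins 78 mm behind the grasp point.
Start: joints at [-1.393, 0.276, 1.505, -0, 1.361, -0.121], TCP at [0.169, -0.55, 0.205] pointing down, gripper open.
Joint ranges: [-2.89, 2.89], [-0.75, 2.08], [0.22, 2.7], [-1.18, 4.32], [0.11, 2.71], [-2.7, 2.7]. Speed limits (rad/s): [2.57, 2.57, 3.14, 3.14, 3.14, 3.14].

### API

Orientations are given as a 3x3 rotation matrix whose columns are the frame's x, y, z axes.
In Python, from bench import robot, grab_frame, get_calibration gives the robot as it stands.
- The arm moves only by the tool play_rows, never from a script. Its argument "commands" is a list of rows, each an object with "jaw": the closure, from 0 (fully open) to 1 (shut); "delta_pos": the shift along the tool's x, y, z in cm, a list of three; "turn": the turn about the tool's z in degrees. A call has 1 to 5 rows; each row is the pose to reach, as a shift and turn from the pose commanded when the call began, along the tool's axes at that moment; what a row does not reach only later rows make up. A row lasts 1/10 s, in which the tool goes at most 50 mm and 8.59 degrees, less where a joint would pass 70% of its speed; a pose out of reach is approached as far as the arm can. A call with a gripper value outside its range is refused whole. The fingers move at their own pace and stop on an object; "squeeze" is the grip in N (left out, the last holds). Time passes only in rows, so rows that repeat a pose let the fingers close. It gives the time, the measured TCP pose, the force and the opening at its end, in the units of the state.
- robot.state(): the state, without advancing time (a new reading comes with each control period).
- grab_frame(name): name is "side" or "top"; returns the picture (400x640x3 uint8, red, green, blue); there is no depth.
- get_calibration(name): a dict with "vfov" (degrees; the focal length in pixels is half the picture's height over the tangent of half this angle, whatever the lens; pixels are square), "cx", "cy" (the principal point, pixels), "pose" (4x4, takes a point from camera to world coordinates). Camera axes: x right, y down, z forward; pixel columns grow to the right and rows downward; lengths in m; the calibration is good to about 2 mm. A picture is of the moment at which its call begins. get_calibration takes no time and is no camera call.
- robot.close_job(): hands the job in, once; it reports no verdict.
The state is a dict: "clock": time; "joint_pos": joint angles; "dq": joint speeds; "joint_efforts": joint torques, N m; "ee_pos": TCP position; "tool_rot": TCP orientation; "force": force on the tool from outside, world axes, zero at the start; "wrist_torque": the same for the moment, N m; "width": opening from 0.0 (shut) to 1.0 (fully open).
Only numpy, scipy, OpenCV 4.12 (cv2) and the standard library are available. Lean on these libraries where they do the work, as an engineer would, in place of code of your own. Each camera call takes 0.05 s, during which the arm holds its last target.

### The job

Pull the leak tester's loading shuttle fully out from under the test head by its black knob, so that the spacer riding on it comes clear. Then pick up the spacer, turn it so that its deep blind hole (not the shallow recess in the opposite end) points straight up, and finish while still holding it steady like that in the gripper, its underside at least 100 mm above the bench and touching nothing else. Leave the shuttle out and do not disturb the other parts on the bench.

Things in the scene. Friction and masses are not known exactly. Their poses are not given: they have to be found in the camera images.
- shuttle (a joint): travel of the loading shuttle in m: 0 = fully in, under the test head; 0.12 = fully out (hard stop). About 2.5 N of sliding friction; it stays where it is left.
- shuttle_knob (a point): grip point of the shuttle's upright black knob (round, 18 mm diameter, 45 mm tall), 58 mm above the bench, 17 mm below the knob's top. x axis: level, into the machine; the shuttle pulls out along -x. The knob stands on a 26 mm wide tongue, 100 mm in front of the pad's middle.
- pad_top (a point): centre of the top of the round olive-green pad (90 mm diameter, top 45 mm above the bench, on a 100 x 100 mm dark steel plate) that rides on the shuttle and carries the spacer. Same axes as shuttle_knob.
- nozzle_tip (a point): lower tip of the fixed brass test nozzle (10 mm diameter), 97 mm above the bench; 18 mm above the tip is a 60 mm round clamp disc on a plunger, under a bracket arm (underside 236 mm above the bench) on a 28 mm column 95 mm behind the nozzle. The pad lies beneath it when the shuttle is in.
- spacer_mid (a point): centre of the loose square aluminium spacer, 40 x 40 mm across, 44 mm long, about 0.15 kg, lying on a long side on the pad (centre 20 mm above it). Long axis = own x. A blind hole (20 mm wide, 28 deep) opens in its -x end; the +x end has a look-alike recess only 4 mm deep. The hole starts level, facing the robot or anywhere round to sideways. y: level, across two flat sides.
- spacer_hole (a point): centre of the mouth of the spacer's deep blind hole, 22 mm from spacer_mid along the spacer's -x axis; same axes as spacer_mid.
- white_cap: bystander: loose white plastic cap, 38 mm diameter, 34 mm tall; origin under its centre. Leave it alone.
- grey_ring: bystander: loose dark steel ring, 60 mm outside, 16 mm tall; origin under its centre. Leave it alone.
- wrench: bystander: loose wrench lying on the bench; origin on its underside near mid-length. Leave it alone.

How it is judged:
On the way, in this order (a step that is already met when the one before it is completed fails the run):
1. the shuttle is pulled fully out (within 8 mm of its stop) with the spacer still lying on its pad (value of joint shuttle above 0.112 m and horizontal distance between spacer_mid and pad_top below 0.045 m and height (world z) of spacer_mid below 0.075 m), for 0.2 s.
2. the spacer is lifted off the pad in the gripper (height (world z) of spacer_mid above 0.09 m and contact force between spacer and the fingers above 1 N), for 0.1 s.
At the end, for the whole second after the job is handed in: The spacer is held still in the fingers with its deep hole up (within 17 degrees of vertical), its centre at least 118 mm above the bench, touching nothing but the fingers; the shuttle is still out (within 12 mm of its stop) and the bystanders are within 30 mm of where they started (angle between spacer_mid's own x axis and vertical above 2.84 rad and height (world z) of spacer_mid above 0.118 m and contact force between spacer and the fingers above 1 N and contact force between spacer and tester below 0.1 N and contact force between spacer and the arm below 0.1 N and linear speed of spacer below 0.03 m/s and angular speed of spacer below 0.3 rad/s and value of joint shuttle above 0.108 m and distance of each of white_cap, grey_ring, wrench from where it was at the start of the episode below 0.03 m); the arm keeps its last pose, push and grip.
It fails at once if a bystander is pushed more than 30 mm (distance of any of white_cap, grey_ring, wrench from where it was at the start of the episode above 0.03 m).
It also fails if it takes over 46 s, if anything falls off the work surface, if the arm or the gripper's body presses on something with over 40 N, if the wrist force passes 120 N, or if a joint passes its speed limit or range.

## Working session

There is one attempt and no reset: what is moved stays moved. The work goes in short steps, Python scripts to look and compute and a tool call to move; the robot and the scene stay as the last step left them, time stands still between calls to the robot, and variables do not carry over. Pictures are saved under pics/ and viewed, and the job is handed in when it is done.

Besides the shell and the picture viewer there is one more tool, called after "Call:" as a command line: name --argument value ..., lists and objects as JSON in quotes. play_rows: Moves the arm, as the interface text tells. Its arguments: {"type":"object","properties":{"commands":{"type":"array","items":{"type":"object","properties":{"jaw":{"type":"number"},"delta_pos":{"type":"array","items":{"type":"number"}},"turn":{"type":"number"}}}},"squeeze":{"type":"number"}},"required":["commands"]}

```bash
ls; mkdir -p pics
cat > h.py <<'E'
import numpy as np,cv2
from bench import robot,grab_frame,get_calibration
def snap(n,f):
    im=grab_frame(n); cv2.imwrite('pics/'+f,im[:,:,::-1]); return im
def ray(n,u,v):
    c=get_calibration(n); f=200/np.tan(np.radians(c['vfov'])/2); P=np.array(c['pose'])
    d=P[:3,:3]@np.array([(u-c['cx'])/f,(v-c['cy'])/f,1]); return P[:3,3],d/np.linalg.norm(d)
def onz(n,u,v,z):
    o,d=ray(n,u,v); return o+d*(z-o[2])/d[2]
def proj(n,p):
    c=get_calibration(n); f=200/np.tan(np.radians(c['vfov'])/2); P=np.array(c['pose'])
    q=P[:3,:3].T@(np.array(p)-P[:3,3]); return np.array([c['cx']+f*q[0]/q[2],c['cy']+f*q[1]/q[2]])
E
python3 - <<'E'
from h import *
np.set_printoptions(precision=4,suppress=True)
for n in('side','top'):
    print(get_calibration(n)); snap(n,n+'0.png')
s=robot.state()
print(s)
E
```

```text
pics
{'vfov': 54.14622516196357, 'cx': 321.35633119116034, 'cy': 195.9327187795573, 'pose': array([[ 0.9463, -0.2026,  0.2521,  0.357 ],
       [-0.3233, -0.5751,  0.7515, -0.7014],
       [-0.0072, -0.7926, -0.6097,  0.7317],
       [ 0.    ,  0.    ,  0.    ,  1.    ]])}
{'vfov': 45.06490002996541, 'cx': 312.84474247532853, 'cy': 198.7724225182378, 'pose': array([[-0.0148, -0.998 ,  0.0607,  0.5478],
       [-0.9999,  0.0143, -0.0087,  0.0735],
       [ 0.0079, -0.0608, -0.9981,  1.1368],
       [ 0.    ,  0.    ,  0.    ,  1.    ]])}
{'clock': 0.1, 'joint_pos': array([-1.393 ,  0.2766,  1.506 , -0.    ,  1.3607, -0.121 ]), 'dq': array([-0.0023,  0.    , -0.0012, -0.0004, -0.0004,  0.0013]), 'joint_efforts': array([  0.0016, -40.5456, -23.778 ,   0.0702,   0.0299,  -0.    ]), 'ee_pos': array([ 0.1692, -0.549 ,  0.2047]), 'tool_rot': array([[ 0.9557,  0.2944, -0.0003],
       [ 0.2944, -0.9557,  0.0016],
       [ 0.0002, -0.0016, -1.    ]]), 'force': array([-0.444 , -0.7454, -0.1765]), 'wrist_torque': array([ 0.0196,  0.0576, -0.0592]), 'width': 1.0015576094984056}
```

View pics/side0.png

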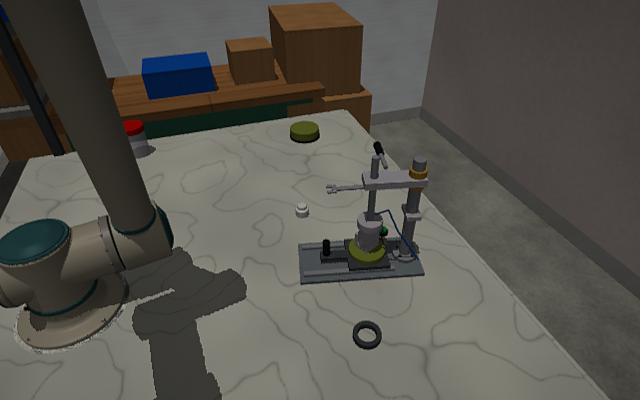

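View pics/top0.png

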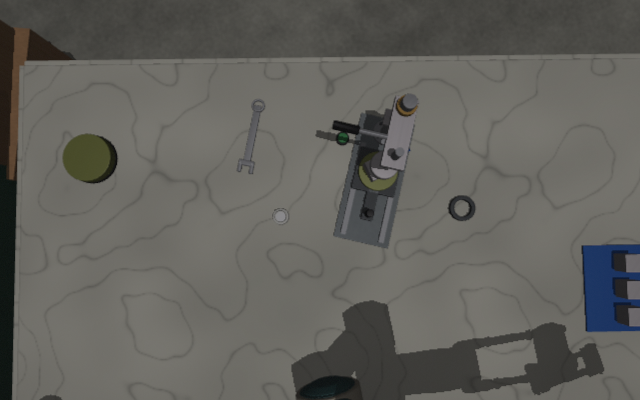

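The side view shows the knob at about (326,247) and the pad and spacer at about (367,245). In the top view the knob is at about (368,212). Next I'll zoom in.

Run:
```python
from h import *
a=cv2.imread('pics/side0.png')[200:300,280:440]; cv2.imwrite('pics/sz.png',cv2.resize(a,None,fx=5,fy=5,interpolation=cv2.INTER_CUBIC))
a=cv2.imread('pics/top0.png')[90:260,310:480]; cv2.imwrite('pics/tz.png',cv2.resize(a,(595,595),interpolation=cv2.INTER_CUBIC))
```

```text
(no output)
```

View pics/sz.png

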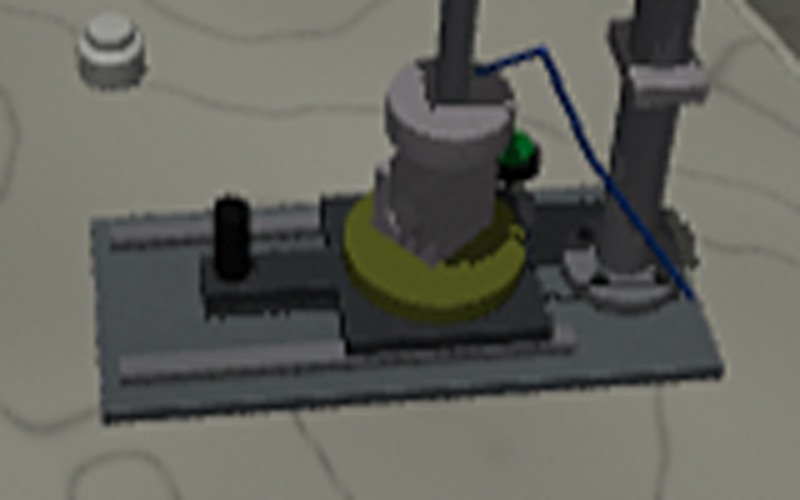

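View pics/tz.png

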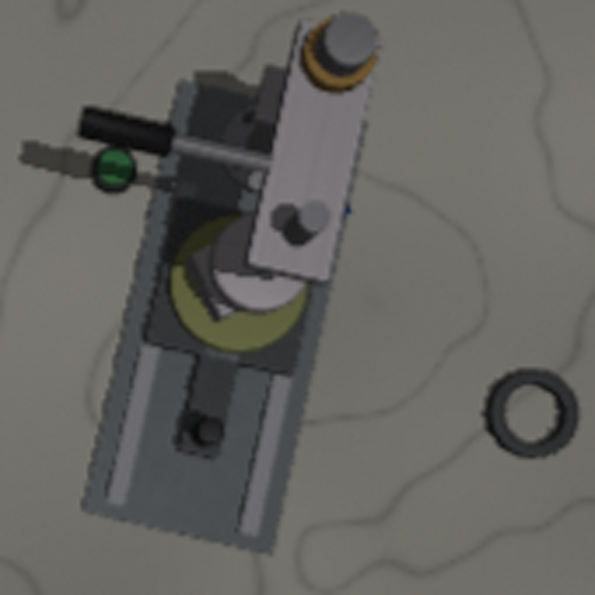

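Run:
```python
from h import *
np.set_printoptions(precision=4,suppress=True)
t=lambda x,y:(310+(x+.5)/3.5-.5,90+(y+.5)/3.5-.5)
s=lambda x,y:(280+(x+.5)/5-.5,200+(y+.5)/5-.5)
print('knob', onz('top',*t(209,431),.075), onz('side',*s(232,205),.075))
im=cv2.imread('pics/top0.png')
for z,n,a,b in((.01,'baseL',t(85,508),t(190,80)),(.015,'railL',t(117,503),t(150,347)),(.015,'railR',t(249,533),t(283,377)),(.01,'baseR',t(272,551),t(330,290))):
    A=onz('top',*a,z);B=onz('top',*b,z); d=B-A; print(n,A,B,np.degrees(np.arctan2(d[1],d[0])))
print('sidebase',*[onz('side',*s(*q),.01) for q in((93,218),(105,415),(722,370))])
# pad circle
for n,im,x0 in(('top',im,0),('side',cv2.imread('pics/side0.png'),0)):
    h=cv2.cvtColor(im,cv2.COLOR_BGR2HSV); m=cv2.inRange(h,(22,90,40),(38,255,255))
    k=np.argwhere(m)[:,::-1]; k=k[(k[:,0]>330)&(k[:,0]<420)&(k[:,1]>130)&(k[:,1]<280)]
    P=np.array([onz(n,u,v,.045)[:2] for u,v in k]); print(n,len(k),P.min(0),P.max(0), cv2.minEnclosingCircle(P.astype(np.float32)))
```

```text
knob [ 0.5796 -0.0599  0.075 ] [ 0.5823 -0.0618  0.075 ]
baseL [0.5315 0.0158 0.01  ] [ 0.8193 -0.0604  0.01  ] -14.81579474534763
railL [ 0.5345 -0.0053  0.015 ] [ 0.638  -0.0292  0.015 ] -13.03573722102286
railR [ 0.5134 -0.0925  0.015 ] [ 0.6167 -0.1176  0.015 ] -13.667598193829683
baseR [ 0.5011 -0.1083  0.01  ] [ 0.6752 -0.1515  0.01  ] -13.955836882820623
sidebase [0.5327 0.0163 0.01  ] [ 0.5014 -0.1118  0.01  ] [ 0.7889 -0.1828  0.01  ]
top 204 [ 0.6342 -0.1264] [ 0.7192 -0.0419] ((0.6756664514541626, -0.08423157781362534), 0.04386623576283455)
side 451 [ 0.6306 -0.1416] [ 0.7211 -0.0471] ((0.6733459830284119, -0.09377241879701614), 0.04802417382597923)
```

Knob at about (0.581, -0.061) and pad at about (0.677, -0.085), which is 100 mm apart as specified. The machine's x axis points at about -13.9°. I'll write a move helper and approach.

```bash
cat >> h.py <<'E'
def togo(p,yaw=None):
    s=robot.state();R=np.array(s['tool_rot']);d=R.T@(np.array(p)-s['ee_pos'])*100
    y=np.degrees(np.arctan2(R[1,0],R[0,0])); t=None if yaw is None else round((y-yaw+180)%360-180,1)
    print('t',round(s['clock'],2),'tcp',np.round(s['ee_pos'],4),'yaw',round(y,1),'tilt',round(np.degrees(np.arccos(-R[2,2])),2),'w',round(s['width'],3),'F',np.round(s['force'],1),'-> delta cm',np.round(d,2),'turn',t)
E
python3 -c "
from h import *
togo([.581,-.061,.12],-13.9)"
```

```text
t 0.1 tcp [ 0.1692 -0.549   0.2047] yaw 17.1 tilt 0.09 w 1.002 F [-0.4 -0.7 -0.2] -> delta cm [ 53.72 -34.5    8.54] turn 31.0
```

Call:
play_rows --commands '[{"jaw": 0,"delta_pos": [53.7,-34.5,0],"turn": 31},{"jaw": 0,"delta_pos": [53.7,-34.5,0],"turn": 31},{"jaw": 0,"delta_pos": [53.7,-34.5,0],"turn": 31},{"jaw": 0,"delta_pos": [53.7,-34.5,0],"turn": 31},{"jaw": 0,"delta_pos": [53.7,-34.5,0],"turn": 31}]' --squeeze 25

```text
clock: 0.6
ee_pos: [0.328, -0.3609, 0.2052]
tool_rot: [[0.97, -0.242, -0.0], [-0.242, -0.97, 0.0], [-0.0, -0.0, -1.0]]
force: [0.8, 0.5, 0.0]
width: 1.002
```

```bash
python3 -c "
from h import *
togo([.581,-.061,.12],-13.9)"
```

```text
t 0.6 tcp [ 0.328  -0.3609  0.2052] yaw -14.0 tilt 0.02 w 1.002 F [0.8 0.5 0. ] -> delta cm [ 17.28 -35.22   8.53] turn -0.1
```

Call:
play_rows --commands '[{"jaw": 0,"delta_pos": [17.3,-35.2,0]},{"jaw": 0,"delta_pos": [17.3,-35.2,0]},{"jaw": 0,"delta_pos": [17.3,-35.2,0]},{"jaw": 0,"delta_pos": [17.3,-35.2,0]},{"jaw": 0,"delta_pos": [17.3,-35.2,0]}]'

```text
$.commands[0]: bad value
```

```bash
python3 -c "
from h import *
togo([.581,-.061,.12],-13.9)"
```

```text
t 0.6 tcp [ 0.328  -0.3609  0.2052] yaw -14.0 tilt 0.02 w 1.002 F [0.8 0.5 0. ] -> delta cm [ 17.28 -35.22   8.53] turn -0.1
```

All keys are required, including turn.

Call:
play_rows --commands '[{"jaw": 0,"delta_pos": [17.3,-35.2,0],"turn": 0},{"jaw": 0,"delta_pos": [17.3,-35.2,0],"turn": 0},{"jaw": 0,"delta_pos": [17.3,-35.2,0],"turn": 0},{"jaw": 0,"delta_pos": [17.3,-35.2,0],"turn": 0},{"jaw": 0,"delta_pos": [17.3,-35.2,0],"turn": 0}]'

```text
clock: 1.1
ee_pos: [0.4889, -0.1693, 0.2053]
tool_rot: [[0.971, -0.24, -0.0], [-0.24, -0.971, -0.0], [-0.0, 0.0, -1.0]]
force: [0.5, -0.5, 0.8]
width: 1.003
```

```bash
python3 -c "
from h import *
togo([.581,-.061,.12],-13.9)"
```

```text
t 1.1 tcp [ 0.4889 -0.1693  0.2053] yaw -13.9 tilt 0.02 w 1.003 F [ 0.5 -0.5  0.8] -> delta cm [  6.34 -12.73   8.53] turn 0.0
```

Call:
play_rows --commands '[{"jaw": 0,"delta_pos": [6.3,-12.7,0],"turn": 0},{"jaw": 0,"delta_pos": [6.3,-12.7,0],"turn": 0},{"jaw": 0,"delta_pos": [6.3,-12.7,0],"turn": 0},{"jaw": 0,"delta_pos": [6.3,-12.7,5],"turn": 0},{"jaw": 0,"delta_pos": [6.3,-12.7,9.5],"turn": 0}]'

```text
clock: 1.6
ee_pos: [0.5813, -0.0616, 0.1097]
tool_rot: [[0.971, -0.237, 0.003], [-0.237, -0.971, -0.001], [0.003, 0.0, -1.0]]
force: [0.6, -0.3, -0.5]
width: 1.003
```

```bash
python3 -c "
from h import *
togo([.581,-.061,.039],-13.9)
snap('side','s1.png');snap('top','t1.png')
a=cv2.imread('pics/side0.png');a=cv2.imread('pics/s1.png')[150:300,270:430];b=cv2.imread('pics/t1.png')[140:290,300:460]
cv2.imwrite('pics/z1.png',cv2.resize(np.hstack([a,b]),None,fx=2.5,fy=2.5,interpolation=cv2.INTER_CUBIC))"
```

```text
t 1.6 tcp [ 0.5813 -0.0616  0.1097] yaw -13.7 tilt 0.16 w 1.003 F [ 0.6 -0.3 -0.5] -> delta cm [-0.06 -0.05  7.07] turn 0.2
```

View pics/z1.png

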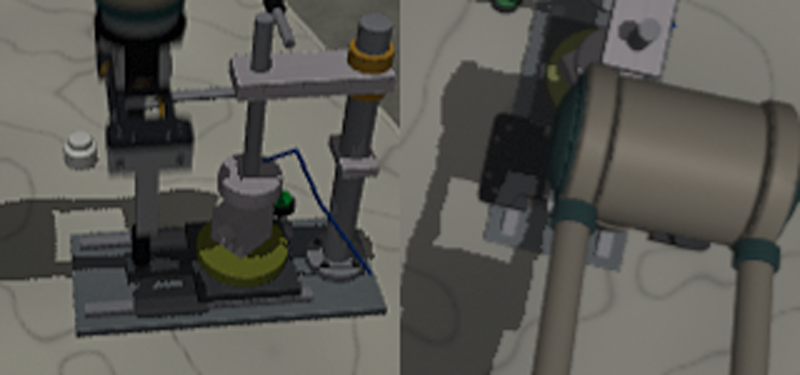

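The fingers straddle the knob (near finger at about zoom (145,220)), and the body is clear of the head. Next I'll descend and grip.

Call:
play_rows --commands '[{"jaw": 0,"delta_pos": [0,0,4],"turn": 0},{"jaw": 0,"delta_pos": [0,0,7],"turn": 0},{"jaw": 1,"delta_pos": [0,0,7],"turn": 0},{"jaw": 1,"delta_pos": [0,0,7],"turn": 0},{"jaw": 1,"delta_pos": [0,0,7],"turn": 0}]'

```text
clock: 2.2
ee_pos: [0.5819, -0.0638, 0.0431]
tool_rot: [[0.971, -0.24, 0.005], [-0.24, -0.971, -0.001], [0.005, 0.0, -1.0]]
force: [-0.3, -0.5, 1.1]
width: 0.781
```

Call:
play_rows --commands '[{"jaw": 1,"delta_pos": [0,0,0],"turn": 0},{"jaw": 1,"delta_pos": [0,0,0],"turn": 0},{"jaw": 1,"delta_pos": [0,0,0],"turn": 0}]'

```text
clock: 2.5
ee_pos: [0.5803, -0.0632, 0.0414]
tool_rot: [[0.971, -0.24, 0.002], [-0.24, -0.971, -0.0], [0.002, 0.0, -1.0]]
force: [0.9, 0.2, -0.4]
width: 0.525
```

```bash
python3 -c "
from h import *
togo([.4645,-.0321,.039],-13.9)"
```

```text
t 2.5 tcp [ 0.5803 -0.0632  0.0414] yaw -13.9 tilt 0.09 w 0.525 F [ 0.9  0.2 -0.4] -> delta cm [-11.98  -0.24   0.22] turn 0.0
```

Call:
play_rows --commands '[{"jaw": 1,"delta_pos": [0,0,0],"turn": 0},{"jaw": 1,"delta_pos": [0,0,0],"turn": 0},{"jaw": 1,"delta_pos": [0,0,0],"turn": 0},{"jaw": 1,"delta_pos": [0,0,0],"turn": 0},{"jaw": 1,"delta_pos": [0,0,0],"turn": 0}]'

```text
clock: 3.0
ee_pos: [0.5798, -0.0628, 0.0404]
tool_rot: [[0.971, -0.24, -0.0], [-0.24, -0.971, 0.0], [-0.0, -0.0, -1.0]]
force: [1.4, 1.1, 0.8]
width: 0.19
```

Call:
play_rows --commands '[{"jaw": 1,"delta_pos": [-0.3,0,0],"turn": 0},{"jaw": 1,"delta_pos": [-1,0,0],"turn": 0},{"jaw": 1,"delta_pos": [-2,0,0],"turn": 0},{"jaw": 1,"delta_pos": [-3,0,0],"turn": 0},{"jaw": 1,"delta_pos": [-4,0,0],"turn": 0}]'

```text
clock: 3.5
ee_pos: [0.5399, -0.053, 0.0404]
tool_rot: [[0.971, -0.24, -0.0], [-0.24, -0.971, 0.0], [-0.0, -0.0, -1.0]]
force: [3.1, 1.9, -4.2]
width: 0.184
```

Call:
play_rows --commands '[{"jaw": 1,"delta_pos": [-1,0,0],"turn": 0},{"jaw": 1,"delta_pos": [-2,0,0],"turn": 0},{"jaw": 1,"delta_pos": [-3,0,0],"turn": 0},{"jaw": 1,"delta_pos": [-4,0,0],"turn": 0},{"jaw": 1,"delta_pos": [-5,0,0],"turn": 0}]'

```text
clock: 4.0
ee_pos: [0.4915, -0.0411, 0.0404]
tool_rot: [[0.971, -0.24, -0.0], [-0.24, -0.971, 0.0], [-0.0, -0.0, -1.0]]
force: [3.9, 2.9, -5.5]
width: 0.187
```

Call:
play_rows --commands '[{"jaw": 1,"delta_pos": [-1,0,0],"turn": 0},{"jaw": 1,"delta_pos": [-2,0,0],"turn": 0},{"jaw": 1,"delta_pos": [-2.7,0,0],"turn": 0},{"jaw": 1,"delta_pos": [-3.1,0,0],"turn": 0},{"jaw": 1,"delta_pos": [-3.2,0,0],"turn": 0}]'

```text
clock: 4.5
ee_pos: [0.4652, -0.0346, 0.0405]
tool_rot: [[0.971, -0.24, 0.009], [-0.24, -0.971, -0.002], [0.009, -0.0, -1.0]]
force: [13.0, 2.1, -18.3]
width: 0.19
```

```bash
python3 -c "
from h import *
p=np.array([.5798,-.0628]);s=robot.state();print(np.linalg.norm(s['ee_pos'][:2]-p))
togo([.4645,-.0321,.039],-13.9)"
```

```text
0.11800238677362945
t 4.5 tcp [ 0.4652 -0.0346  0.0405] yaw -13.9 tilt 0.51 w 0.19 F [ 13.    2.1 -18.3] -> delta cm [-0.13 -0.22  0.15] turn -0.0
```

It is at the stop: travel about 0.118 m, with the reaction force rising. Release and lift.

Call:
play_rows --commands '[{"jaw": 0.5,"delta_pos": [0.2,0,0],"turn": 0},{"jaw": 0.5,"delta_pos": [0.2,0,0],"turn": 0},{"jaw": 0.5,"delta_pos": [0.2,0,0],"turn": 0},{"jaw": 0,"delta_pos": [0.2,0,-4],"turn": 0},{"jaw": 0,"delta_pos": [0.2,0,-9],"turn": 0}]'

```text
clock: 5.0
ee_pos: [0.4602, -0.0341, 0.1297]
tool_rot: [[0.971, -0.24, -0.007], [-0.24, -0.971, 0.001], [-0.007, 0.001, -1.0]]
force: [0.8, -0.3, -0.0]
width: 0.57
```

Call:
play_rows --commands '[{"jaw": 0,"delta_pos": [-5,0,-5],"turn": 0},{"jaw": 0,"delta_pos": [-10,0,-10],"turn": 0},{"jaw": 0,"delta_pos": [-15,0,-14],"turn": 0},{"jaw": 0,"delta_pos": [-15,0,-14],"turn": 0}]'

```text
clock: 5.4
ee_pos: [0.3189, 0.0009, 0.2682]
tool_rot: [[0.971, -0.24, -0.001], [-0.24, -0.971, -0.001], [-0.001, 0.001, -1.0]]
force: [0.1, 0.6, 0.4]
width: 0.919
```

```bash
python3 -c "
from h import *
togo([.4645,-.0321,.039],-13.9)
snap('side','s2.png');snap('top','t2.png')
a=cv2.imread('pics/s2.png')[190:290,270:430];b=cv2.imread('pics/t2.png')[150:250,310:470]
cv2.imwrite('pics/z2.png',cv2.resize(np.vstack([a,b])[:, :],None,fx=3,fy=3,interpolation=cv2.INTER_CUBIC))
cv2.imwrite('pics/s2z.png',cv2.resize(a,None,fx=5,fy=5,interpolation=cv2.INTER_CUBIC))"
```

```text
t 5.4 tcp [0.3189 0.0009 0.2682] yaw -13.9 tilt 0.07 w 0.919 F [0.1 0.6 0.4] -> delta cm [14.94 -0.32 22.91] turn 0.0
```

View pics/s2z.png

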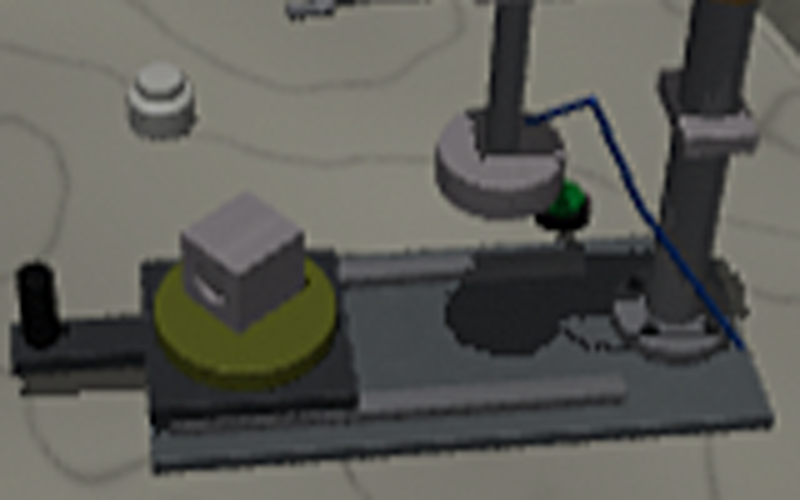

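View pics/t2.png

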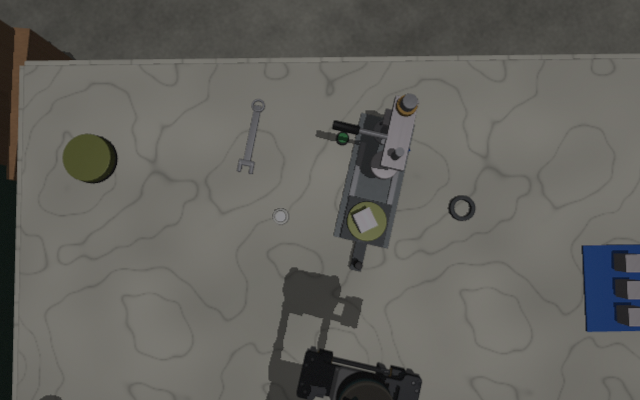

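```bash
python3 -c "
from h import *
a=cv2.imread('pics/s2.png')[224:270,300:346]
a=cv2.resize(a,None,fx=12,fy=12,interpolation=cv2.INTER_CUBIC); a=np.clip(a.astype(float)*1.7,0,255).astype(np.uint8)
cv2.imwrite('pics/s2zz.png',a)
im=cv2.imread('pics/t2.png'); h=cv2.cvtColor(im,cv2.COLOR_BGR2HSV)
m=((im.min(2)>120)&(h[:,:,1]<40)).astype(np.uint8)*255; m[:,:345]=0;m[:,390:]=0;m[:200]=0;m[:,:]=m;m[242:]=0
c=max(cv2.findContours(m,0,1)[0],key=cv2.contourArea); r=cv2.minAreaRect(c);print(cv2.contourArea(c),r)
B=cv2.boxPoints(r);P=np.array([onz('top',*b,.085)[:2] for b in B]);print(P,P.mean(0),[np.linalg.norm(P[i]-P[(i+1)%4]) for i in range(4)])
s=lambda x,y:(270+(x+.5)/5-.5,190+(y+.5)/5-.5)
Q=np.array([onz('side',*s(*q),.085)[:2] for q in((183,238),(246,195),(304,235),(240,275))]);print(Q,Q.mean(0),[np.linalg.norm(Q[i]-Q[(i+1)%4]) for i in range(4)])
for X in(P,Q):
  for i in range(4):
    d=X[(i+1)%4]-X[i];print(np.degrees(np.arctan2(d[1],d[0])))
"
```

```text
305.0 ((364.9000244140625, 219.80001831054688), (19.230182647705078, 16.994115829467773), 63.43495178222656)
[[ 0.57499544 -0.02278648]
 [ 0.59111445 -0.0563549 ]
 [ 0.55330826 -0.07431014]
 [ 0.53726743 -0.04078809]] [ 0.5641714 -0.0485599] [np.float64(0.03723790134955225), np.float64(0.04185330152885993), np.float64(0.03716229366399513), np.float64(0.04180264494924423)]
[[ 0.53810868 -0.04506284]
 [ 0.57613094 -0.02623833]
 [ 0.59327171 -0.06218944]
 [ 0.55589813 -0.0776811 ]] [ 0.56585237 -0.05279293] [np.float64(0.042427044985675295), np.float64(0.03982823751280081), np.float64(0.040457085545644096), np.float64(0.03715394264378694)]
-64.35043562579226
-154.59561690984123
115.5718568891206
25.507763266013527
26.33963502287067
-64.50912511621205
-157.4855899041948
118.60731015518033
```

View pics/s2zz.png

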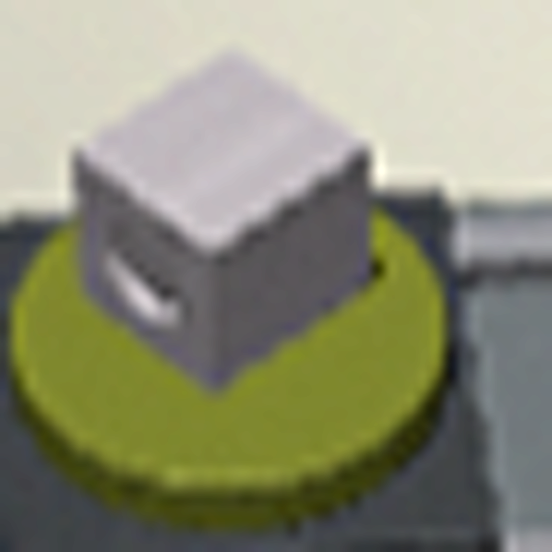

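The spacer's top face is centred at about (0.565, -0.051), with its long axis at about 25.5°. The opening sits in the robot-facing end (normal about 205°). Since the hole starts on the robot side, that should be the deep hole, and I'll recheck it later. The tool can't tilt, so I'll grip near the hole end with low force and let or make the spacer pivot until the hole points up.

```bash
python3 -c "
from h import *
togo([.5515,-.0572,.12],25.5);print(np.round(robot.state()['joint_pos'],2))"
```

```text
t 5.5 tcp [0.319  0.0011 0.271 ] yaw -13.9 tilt 0.39 w 0.981 F [1.1 0.1 0.7] -> delta cm [23.87  0.09 15.26] turn -39.4
[-0.21 -0.17  1.83 -0.    1.48  1.6 ]
```

Call:
play_rows --commands '[{"jaw": 0,"delta_pos": [5,0,0],"turn": -8},{"jaw": 0,"delta_pos": [10,0,2],"turn": -16},{"jaw": 0,"delta_pos": [15,0,6],"turn": -24},{"jaw": 0,"delta_pos": [20,0,10],"turn": -32},{"jaw": 0,"delta_pos": [23.9,0.1,13],"turn": -39.4}]'

```text
clock: 6.0
ee_pos: [0.5307, -0.052, 0.1537]
tool_rot: [[0.9, 0.436, -0.002], [0.436, -0.9, -0.0], [-0.002, -0.0, -1.0]]
force: [0.6, 0.1, 0.3]
width: 0.997
```

```bash
python3 -c "
from h import *
togo([.5515,-.0572,.066],25.5)"
```

```text
t 6.0 tcp [ 0.5307 -0.052   0.1537] yaw 25.8 tilt 0.1 w 0.997 F [0.6 0.1 0.3] -> delta cm [1.66 1.38 8.77] turn 0.3
```

Call:
play_rows --commands '[{"jaw": 0,"delta_pos": [0,0,0],"turn": 0},{"jaw": 0,"delta_pos": [0,0,0],"turn": 0}]'

```text
clock: 6.2
ee_pos: [0.5287, -0.0515, 0.1536]
tool_rot: [[0.903, 0.43, -0.006], [0.43, -0.903, 0.001], [-0.005, -0.003, -1.0]]
force: [-0.2, -0.0, 0.7]
width: 1.003
```

```bash
python3 -c "
from h import *
togo([.5515,-.0572,.066],25.5)"
```

```text
t 6.2 tcp [ 0.5287 -0.0515  0.1536] yaw 25.4 tilt 0.33 w 1.003 F [-0.2 -0.   0.7] -> delta cm [1.85 1.52 8.75] turn -0.1
```

Call:
play_rows --commands '[{"jaw": 0.2,"delta_pos": [1.8,1.5,4],"turn": 0},{"jaw": 0.3,"delta_pos": [1.8,1.5,8],"turn": 0},{"jaw": 0.4,"delta_pos": [1.8,1.5,8.7],"turn": 0},{"jaw": 0.4,"delta_pos": [1.8,1.5,8.7],"turn": 0},{"jaw": 0.4,"delta_pos": [1.8,1.5,8.7],"turn": 0}]' --squeeze 4

```text
clock: 6.7
ee_pos: [0.5531, -0.0572, 0.0714]
tool_rot: [[0.902, 0.431, 0.003], [0.431, -0.902, -0.001], [0.003, 0.002, -1.0]]
force: [-0.2, -0.9, -0.1]
width: 0.615
```

```bash
python3 -c "
from h import *
togo([.5515,-.0572,.066],25.5)
snap('side','s3.png');snap('top','t3.png')
a=cv2.imread('pics/s3.png')[170:290,270:430]
cv2.imwrite('pics/s3z.png',cv2.resize(a,None,fx=5,fy=5,interpolation=cv2.INTER_CUBIC))"
```

```text
t 6.7 tcp [ 0.5531 -0.0572  0.0714] yaw 25.5 tilt 0.2 w 0.615 F [-0.2 -0.9 -0.1] -> delta cm [-0.15 -0.07  0.54] turn 0.0
```

View pics/s3z.png

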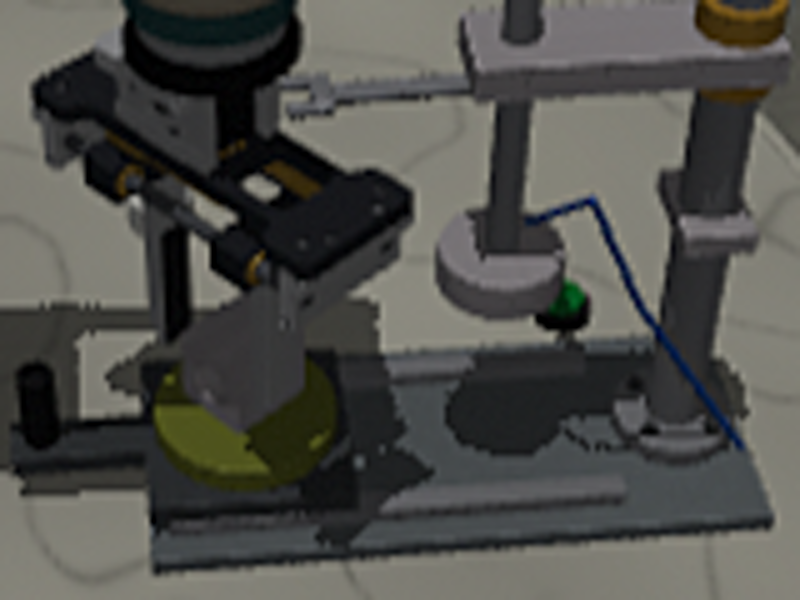

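Call:
play_rows --commands '[{"jaw": 1,"delta_pos": [0,0,0],"turn": 0},{"jaw": 1,"delta_pos": [0,0,0],"turn": 0},{"jaw": 1,"delta_pos": [0,0,0],"turn": 0},{"jaw": 1,"delta_pos": [0,0,0],"turn": 0}]'

```text
clock: 7.2
ee_pos: [0.5527, -0.0571, 0.0699]
tool_rot: [[0.902, 0.431, 0.001], [0.431, -0.902, -0.0], [0.001, 0.001, -1.0]]
force: [-1.5, 0.1, 6.2]
width: 0.426
```

```bash
python3 -c "
from h import *
togo([.5515,-.0572,.066],25.5)"
```

```text
t 7.2 tcp [ 0.5527 -0.0571  0.0699] yaw 25.5 tilt 0.06 w 0.426 F [-1.5  0.1  6.2] -> delta cm [-0.11 -0.05  0.39] turn 0.0
```

Call:
play_rows --commands '[{"jaw": 1,"delta_pos": [0,0,-0.5],"turn": 0},{"jaw": 1,"delta_pos": [0,0,-1.2],"turn": 0},{"jaw": 1,"delta_pos": [0,0,-2],"turn": 0},{"jaw": 1,"delta_pos": [0,0,-3],"turn": 0},{"jaw": 1,"delta_pos": [0,0,-3],"turn": 0}]'

```text
clock: 7.7
ee_pos: [0.5537, -0.0574, 0.1008]
tool_rot: [[0.902, 0.431, 0.003], [0.431, -0.902, -0.001], [0.003, 0.002, -1.0]]
force: [0.2, 0.0, -1.3]
width: 0.425
```

```bash
python3 -c "
from h import *
togo([.5515,-.0572,.066],25.5)
snap('side','s4.png')
a=cv2.imread('pics/s4.png')[170:290,270:430]
cv2.imwrite('pics/s4z.png',cv2.resize(a,None,fx=5,fy=5,interpolation=cv2.INTER_CUBIC))"
```

```text
t 7.7 tcp [ 0.5537 -0.0574  0.1008] yaw 25.5 tilt 0.2 w 0.425 F [ 0.2  0.  -1.3] -> delta cm [-0.2  -0.12  3.48] turn 0.0
```

View pics/s4z.png

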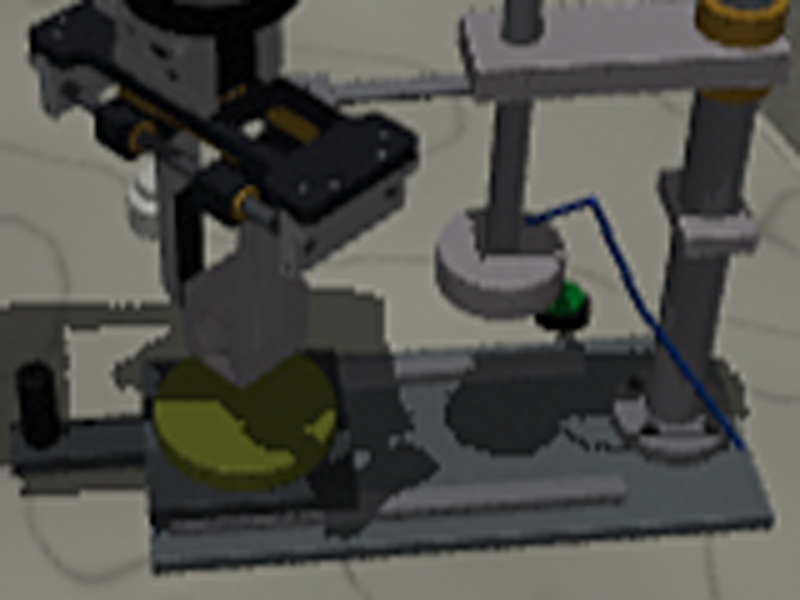

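The spacer lifted level without pivoting, so the grip patch is too large. I'll set it back down and regrip closer to the end and shallower, at 3 N.

Call:
play_rows --commands '[{"jaw": 1,"delta_pos": [0,0,1.5],"turn": 0},{"jaw": 1,"delta_pos": [0,0,2.7],"turn": 0},{"jaw": 1,"delta_pos": [0,0,3.1],"turn": 0},{"jaw": 0.5,"delta_pos": [0,0,3.1],"turn": 0},{"jaw": 0.5,"delta_pos": [0,0,3.1],"turn": 0}]' --squeeze 3

```text
clock: 8.25
ee_pos: [0.5526, -0.0571, 0.068]
tool_rot: [[0.902, 0.431, 0.0], [0.431, -0.902, -0.0], [0.0, 0.0, -1.0]]
force: [-0.6, 0.6, 0.7]
width: 0.498
```

Call:
play_rows --commands '[{"jaw": 0.5,"delta_pos": [-0.6,0,-0.7],"turn": 0},{"jaw": 0.5,"delta_pos": [-0.6,0,-0.7],"turn": 0},{"jaw": 1,"delta_pos": [-0.6,0,-0.7],"turn": 0},{"jaw": 1,"delta_pos": [-0.6,0,-0.7],"turn": 0},{"jaw": 1,"delta_pos": [-0.6,0,-0.7],"turn": 0}]'

```text
clock: 8.75
ee_pos: [0.5471, -0.0598, 0.0756]
tool_rot: [[0.902, 0.431, 0.001], [0.431, -0.902, -0.0], [0.0, 0.0, -1.0]]
force: [-2.1, -0.9, 3.7]
width: 0.423
```

```bash
python3 -c "
from h import *
togo([.5478,-.0587,.075],25.5)
"
```

```text
t 8.75 tcp [ 0.5471 -0.0598  0.0756] yaw 25.5 tilt 0.03 w 0.423 F [-2.1 -0.9  3.7] -> delta cm [ 0.11 -0.07  0.06] turn 0.0
```

Call:
play_rows --commands '[{"jaw": 1,"delta_pos": [0,0,-0.5],"turn": 0},{"jaw": 1,"delta_pos": [0.2,0,-1.2],"turn": 0},{"jaw": 1,"delta_pos": [0.5,0,-2],"turn": 0},{"jaw": 1,"delta_pos": [0.8,0,-2.5],"turn": 0},{"jaw": 1,"delta_pos": [0.8,0,-2.5],"turn": 0}]'

```text
clock: 9.25
ee_pos: [0.5556, -0.0563, 0.101]
tool_rot: [[0.902, 0.431, 0.003], [0.431, -0.902, -0.001], [0.002, 0.002, -1.0]]
force: [0.1, 0.3, -1.2]
width: 0.428
```

```bash
python3 -c "
from h import *
togo([.5515,-.0572,.066],25.5)
snap('side','s5.png')
a=cv2.imread('pics/s5.png')[170:290,270:430]
cv2.imwrite('pics/s5z.png',cv2.resize(a,None,fx=5,fy=5,interpolation=cv2.INTER_CUBIC))"
```

```text
t 9.25 tcp [ 0.5556 -0.0563  0.101 ] yaw 25.5 tilt 0.15 w 0.428 F [ 0.1  0.3 -1.2] -> delta cm [-0.42 -0.1   3.5 ] turn 0.0
```

View pics/s5z.png

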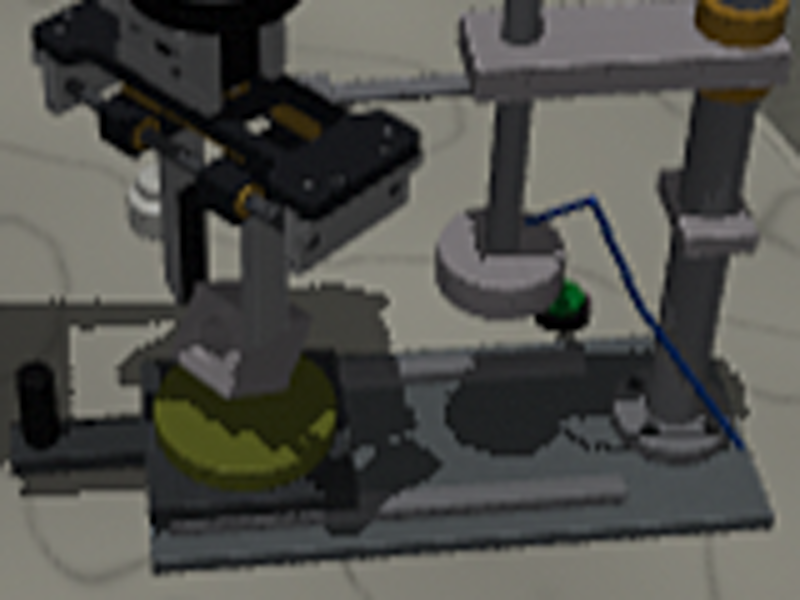

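The spacer has pivoted: its lower near edge now runs (235,395)→(295,385), so the far end hangs down. I'll keep lifting.

Call:
play_rows --commands '[{"jaw": 1,"delta_pos": [0,0,-1.5],"turn": 0},{"jaw": 1,"delta_pos": [0,0,-3],"turn": 0},{"jaw": 1,"delta_pos": [0,0,-5],"turn": 0},{"jaw": 1,"delta_pos": [0,0,-5],"turn": 0},{"jaw": 1,"delta_pos": [0,0,-5],"turn": 0}]'

```text
clock: 9.8
ee_pos: [0.554, -0.0562, 0.1497]
tool_rot: [[0.902, 0.431, -0.0], [0.431, -0.902, -0.0], [-0.0, 0.0, -1.0]]
force: [0.4, -0.2, -1.7]
width: 0.428
```

```bash
python3 -c "
from h import *
togo([.5515,-.0572,.066],25.5)
snap('side','s6.png');snap('top','t6.png')
a=cv2.imread('pics/s6.png')[140:260,270:400]
cv2.imwrite('pics/s6z.png',cv2.resize(a,None,fx=5,fy=5,interpolation=cv2.INTER_CUBIC))"
```

```text
t 9.8 tcp [ 0.554  -0.0562  0.1497] yaw 25.5 tilt 0.01 w 0.428 F [ 0.4 -0.2 -1.7] -> delta cm [-0.26 -0.02  8.37] turn 0.0
```

View pics/s6z.png

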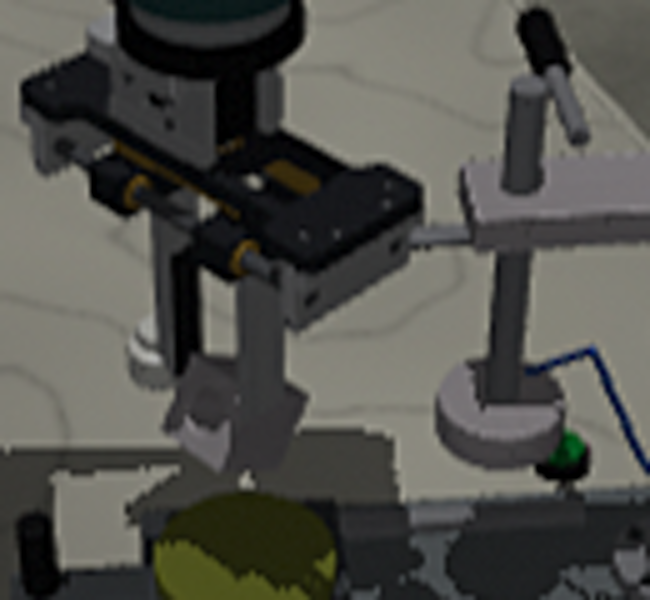

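```bash
python3 -c "
from h import *
a=cv2.imread('pics/s6.png')[205:240,298:338]
a=cv2.resize(a,None,fx=14,fy=14,interpolation=cv2.INTER_CUBIC); a=np.clip(a.astype(float)*2,0,255).astype(np.uint8)
cv2.imwrite('pics/s6zz.png',a)
u=np.array([.903,.43,0]);v=np.array([.43,-.903,0]);z=np.array([0,0,1.])
C=np.array([.56,-.053,.14])+.02*v
for th in range(0,91,10):
  t=np.radians(th);a=np.cos(t)*u-np.sin(t)*z;b=-np.sin(t)*u-np.cos(t)*z
  p=proj('side',C-.022*a+.02*b);q=proj('side',C+.022*a+.02*b);r=proj('side',C+.022*a-.02*b)
  print(th,np.round((q-p)*5),np.round((r-q)*5))
"
```

```text
0 [ 68. -46.] [  0. -66.]
10 [ 68. -33.] [ 11. -71.]
20 [ 65. -19.] [ 21. -75.]
30 [61. -5.] [ 31. -76.]
40 [54. 10.] [ 39. -76.]
50 [46. 25.] [ 47. -73.]
60 [36. 39.] [ 53. -68.]
70 [26. 52.] [ 58. -61.]
80 [14. 63.] [ 61. -52.]
90 [ 2. 73.] [ 62. -42.]
```

View pics/s6zz.png

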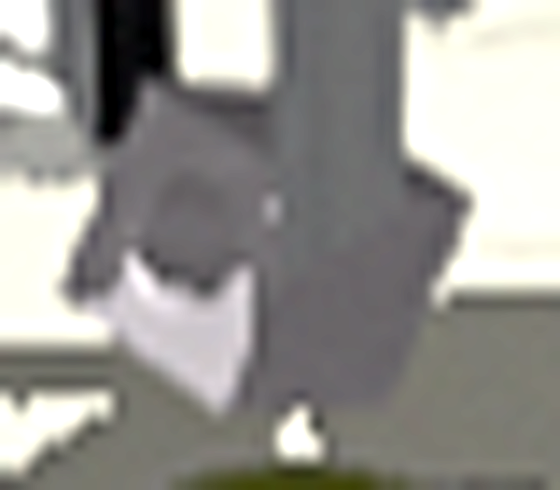

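The tilt is about 28–30°, from the near-face edge vectors (57,-4) and (28,-71). Next I'll touch the low corner to the rubber pad and drag forward, so friction tips the spacer past balance. After that I'll release it to stand on its recess end.

Call:
play_rows --commands '[{"jaw": 1,"delta_pos": [-1.5,0,0.5],"turn": 0},{"jaw": 1,"delta_pos": [-3,0,2],"turn": 0},{"jaw": 1,"delta_pos": [-3,0,3.5],"turn": 0},{"jaw": 1,"delta_pos": [-3,0,4.8],"turn": 0},{"jaw": 1,"delta_pos": [-3,0,5],"turn": 0}]'

```text
clock: 10.4
ee_pos: [0.5249, -0.0687, 0.0975]
tool_rot: [[0.903, 0.431, -0.005], [0.431, -0.903, 0.001], [-0.004, -0.003, -1.0]]
force: [-0.4, -0.4, -1.4]
width: 0.427
```

```bash
python3 -c "
from h import *
togo([.5515,-.0572,.090],25.5)
snap('side','s7.png')
a=cv2.imread('pics/s7.png')[200:270,280:360]
a=cv2.resize(a,None,fx=8,fy=8,interpolation=cv2.INTER_CUBIC); a=np.clip(a.astype(float)*1.8,0,255).astype(np.uint8)
cv2.imwrite('pics/s7z.png',a)"
```

```text
t 10.4 tcp [ 0.5249 -0.0687  0.0975] yaw 25.5 tilt 0.31 w 0.427 F [-0.4 -0.4 -1.4] -> delta cm [2.9  0.11 0.74] turn 0.0
```

View pics/s7z.png

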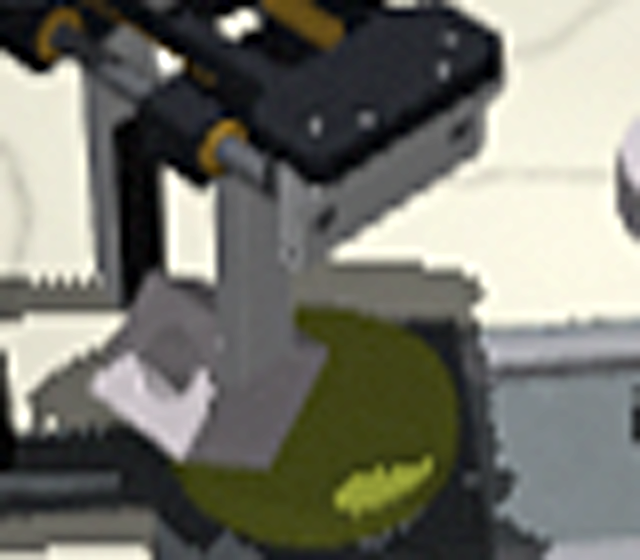

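Call:
play_rows --commands '[{"jaw": 1,"delta_pos": [0.4,0,0.5],"turn": 0},{"jaw": 1,"delta_pos": [1,0,0.9],"turn": 0},{"jaw": 1,"delta_pos": [1.8,0,1.0],"turn": 0},{"jaw": 1,"delta_pos": [2.6,0,1.0],"turn": 0},{"jaw": 1,"delta_pos": [3.2,0,1.0],"turn": 0}]'

```text
clock: 10.95
ee_pos: [0.557, -0.055, 0.09]
tool_rot: [[0.902, 0.431, 0.0], [0.431, -0.902, -0.0], [0.0, 0.0, -1.0]]
force: [-1.2, -1.0, -0.3]
width: 0.422
```

```bash
python3 -c "
from h import *
togo([.5515,-.0572,.090],25.5)
snap('side','s8.png')
a=cv2.imread('pics/s8.png')[200:270,280:360]
a=cv2.resize(a,None,fx=8,fy=8,interpolation=cv2.INTER_CUBIC); a=np.clip(a.astype(float)*1.8,0,255).astype(np.uint8)
cv2.imwrite('pics/s8z.png',a)"
```

```text
t 10.95 tcp [ 0.557 -0.055  0.09 ] yaw 25.5 tilt 0.02 w 0.422 F [-1.2 -1.  -0.3] -> delta cm [-0.59 -0.04 -0.  ] turn 0.0
```

View pics/s8z.png

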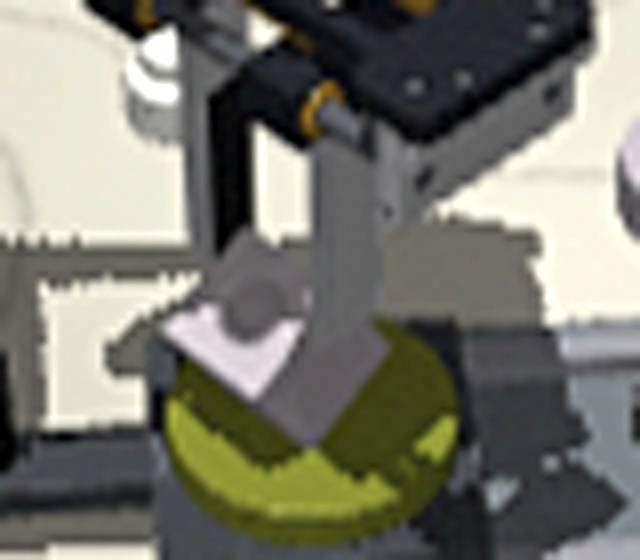

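```bash
python3 -c "
from h import *
q=onz('side',280+310/8,200+445/8,.045);print(q)
v=np.array([.43,-.903,0]);print('edge mid',q-.02*v)
"
```

```text
[ 0.55898782 -0.07549181  0.045     ]
edge mid [ 0.55038782 -0.05743181  0.045     ]
```

Call:
play_rows --commands '[{"jaw": 1,"delta_pos": [0.7,0,0.1],"turn": 0},{"jaw": 1,"delta_pos": [1.4,0,0.4],"turn": 0},{"jaw": 1,"delta_pos": [2.0,0,0.8],"turn": 0},{"jaw": 1,"delta_pos": [2.0,0,0.8],"turn": 0}]'

```text
clock: 11.4
ee_pos: [0.5753, -0.0463, 0.0816]
tool_rot: [[0.902, 0.431, 0.001], [0.431, -0.902, 0.0], [0.001, 0.0, -1.0]]
force: [-0.1, -0.4, -1.3]
width: 0.423
```

```bash
python3 -c "
from h import *
togo([.5515,-.0572,.090],25.5)
snap('side','s9.png')
a=cv2.imread('pics/s9.png')[190:270,280:360]
a=cv2.resize(a,None,fx=7,fy=7,interpolation=cv2.INTER_CUBIC); a=np.clip(a.astype(float)*1.8,0,255).astype(np.uint8)
cv2.imwrite('pics/s9z.png',a)"
```

```text
t 11.4 tcp [ 0.5753 -0.0463  0.0816] yaw 25.5 tilt 0.07 w 0.423 F [-0.1 -0.4 -1.3] -> delta cm [-2.62 -0.04 -0.84] turn 0.0
```

View pics/s9z.png

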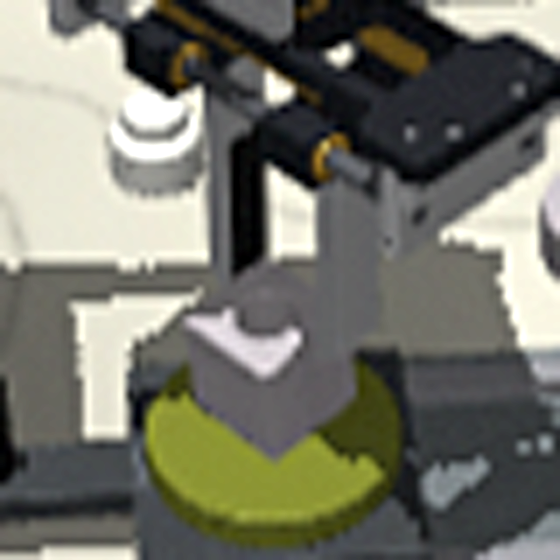

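It is nearly upright: the hole face is at about (265,315), and the lower corner (275,460) is on the pad. I'll open so it settles, back off, and check the hole depth from above.

Call:
play_rows --commands '[{"jaw": 0.4,"delta_pos": [0,0,0],"turn": 0},{"jaw": 0.4,"delta_pos": [0,0,0],"turn": 0},{"jaw": 0.3,"delta_pos": [0,0,-2],"turn": 0},{"jaw": 0.3,"delta_pos": [0,0,-6],"turn": 0},{"jaw": 0.3,"delta_pos": [0,0,-10],"turn": 0}]'

```text
clock: 11.95
ee_pos: [0.573, -0.0469, 0.1825]
tool_rot: [[0.903, 0.431, -0.002], [0.431, -0.903, 0.0], [-0.002, -0.001, -1.0]]
force: [1.6, -0.4, 0.4]
width: 0.699
```

Call:
play_rows --commands '[{"jaw": 0.3,"delta_pos": [-5,0,-2],"turn": 0},{"jaw": 0.3,"delta_pos": [-10,0,-4],"turn": 0},{"jaw": 0.3,"delta_pos": [-15,0,-6],"turn": 0},{"jaw": 0.3,"delta_pos": [-20,0,-6],"turn": 0},{"jaw": 0.3,"delta_pos": [-20,0,-6],"turn": 0}]'

```text
clock: 12.45
ee_pos: [0.3895, -0.1339, 0.2431]
tool_rot: [[0.904, 0.428, -0.0], [0.428, -0.904, -0.002], [-0.001, 0.002, -1.0]]
force: [0.0, 0.3, 0.0]
width: 0.7
```

```bash
python3 -c "
from h import *
togo([.5515,-.0572,.090],25.5)
snap('side','s10.png');snap('top','t10.png')
a=cv2.imread('pics/s10.png')[210:270,290:370];b=cv2.imread('pics/t10.png')[190:250,325:405]
a=np.vstack([a,b])
a=cv2.resize(a,None,fx=5,fy=5,interpolation=cv2.INTER_CUBIC); a=np.clip(a.astype(float)*1.6,0,255).astype(np.uint8)
cv2.imwrite('pics/z10.png',a)"
```

```text
t 12.45 tcp [ 0.3895 -0.1339  0.2431] yaw 25.3 tilt 0.12 w 0.7 F [0.  0.3 0. ] -> delta cm [17.94 -0.02 15.29] turn -0.2
```

View pics/z10.png

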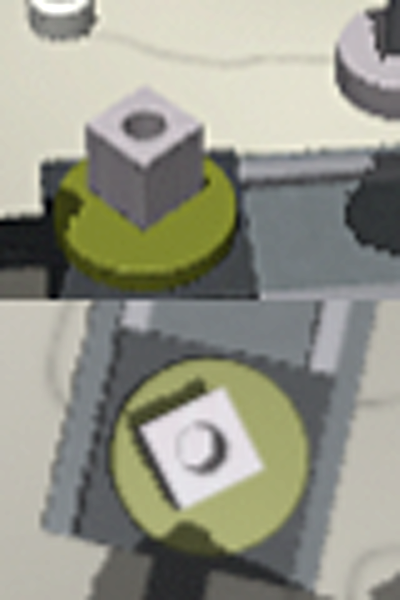

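View pics/t10.png

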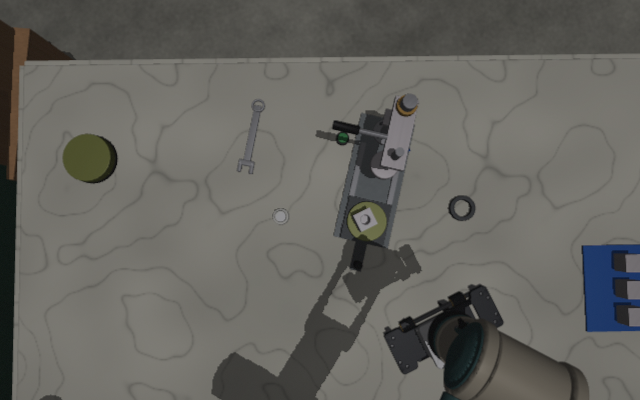

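The spacer now stands upright on the pad with an opening on top. I'll work out the light direction from the disc's shadow and compare the rim shadow inside the hole with what 28 mm and 4 mm depths would give.

```bash
python3 -c "
from h import *
s=lambda x,y:(270+(x+.5)/5-.5,190+(y+.5)/5-.5)
S=onz('side',*s(503,312),.01);D=np.array([.6775,-.087,.115]);d=(S-D);print('light per m drop',d/-d[2])
k=d[:2]/-d[2]
for dep in(.028,.004):
  print(dep,'shift m',k*dep)
a=cv2.imread('pics/t10.png')[210:230,354:378]; a=cv2.resize(a,None,fx=24,fy=24,interpolation=cv2.INTER_CUBIC);cv2.imwrite('pics/th.png',a)
a=cv2.imread('pics/s10.png')[224:246,304:334]; a=cv2.resize(a,None,fx=20,fy=20,interpolation=cv2.INTER_CUBIC);cv2.imwrite('pics/sh.png',a)
# expected positions in top image: mouth circle centre and floor centre at depths
t=lambda x,y:(325+(x+.5)/5-.5,190+(y-300+.5)/5-.5)
c=onz('top',*t(202,447),.089);print('centre',c)
o=np.array([354,210])
for dep in(0,.004,.028):
  p=c-[0,0,dep];q=p.copy();q[:2]+=k*dep
  print(dep,'floor px(zoom th)',(proj('top',p)-o)*24,'lit',(proj('top',q)-o)*24, 'side',(proj('side',p)-[304,224])*20,'lit',(proj('side',q)-[304,224])*20)
print('r px',24*(proj('top',c+[0,.01,0])-proj('top',c)))
"
```

```text
light per m drop [ 0.18591559  0.11581956 -1.        ]
0.028 shift m [0.00520564 0.00324295]
0.004 shift m [0.00074366 0.00046328]
centre [ 0.56581947 -0.04834917  0.089     ]
0 floor px(zoom th) [264. 216.] lit [264. 216.] side [272.74181374 204.48661738] lit [272.74181374 204.48661738]
0.004 floor px(zoom th) [258.9036148  216.83171931] lit [253.63968264 208.72278252] side [273.17663204 228.95456222] lit [277.83933831 225.02442873]
0.028 floor px(zoom th) [229.11959166 221.69240904] lit [193.10863969 166.20501514] side [275.7387709  373.13035513] lit [307.7583816  345.56757846]
r px [-110.29096241    1.6172774 ]
```

View pics/th.png

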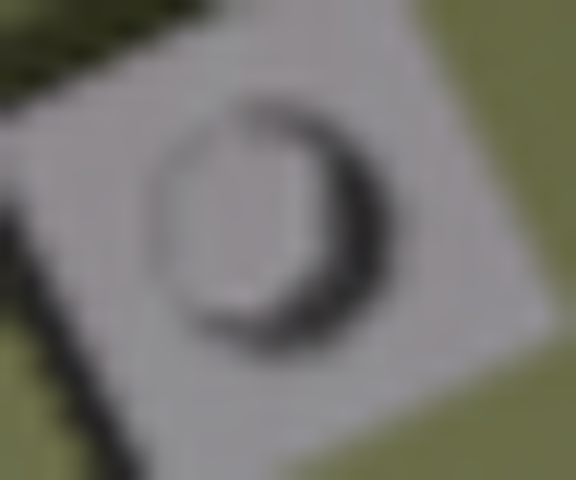

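View pics/sh.png

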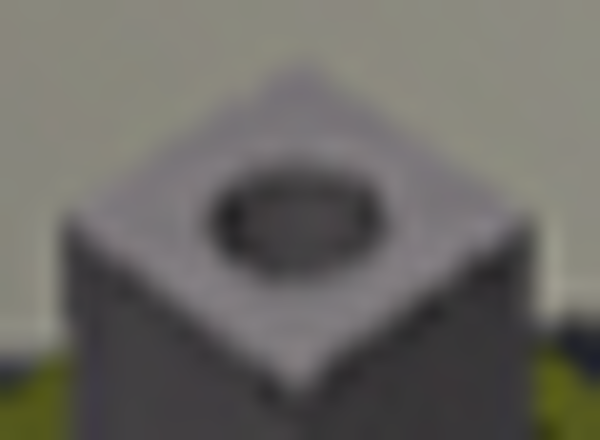

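In the side view the bore is fully dark; a 4 mm floor would show bright. The top-view shadow crescent is also wide, so this is the deep hole, pointing up. Now I'll regrasp firmly.

```bash
python3 -c "
from h import *
A=onz('top',354+(272+.5)/24-.5,210+(228+.5)/24-.5,.089);B=onz('side',304+(297+.5)/20-.5,224+(220+.5)/20-.5,.089);print(A,B)
im=cv2.imread('pics/t10.png'); h=cv2.cvtColor(im,cv2.COLOR_BGR2HSV)
m=((im.min(2)>115)&(h[:,:,1]<40)).astype(np.uint8)*255; m[:,:345]=0;m[:,390:]=0;m[:200]=0;m[242:]=0
c=max(cv2.findContours(m,0,1)[0],key=cv2.contourArea); r=cv2.minAreaRect(c);print(r)
P=np.array([onz('top',*b,.089)[:2] for b in cv2.boxPoints(r)]);print(P.mean(0))
for i in range(4):
  d=P[(i+1)%4]-P[i];print(np.linalg.norm(d),np.degrees(np.arctan2(d[1],d[0])))
M=(A+B)/2; togo([M[0],M[1],.12],25.5)
"
```

```text
[ 0.56577886 -0.04803093  0.089     ] [ 0.56715243 -0.04992293  0.089     ]
((365.10003662109375, 219.1999969482422), (17.441329956054688, 17.8885440826416), 63.43495178222656)
[ 0.56540296 -0.04856118]
0.03904932133548632 -64.35224629891003
0.03782158555961177 -154.60102818024205
0.038977394960575666 115.57726819098296
0.03777339157015246 25.507799805823478
t 12.55 tcp [ 0.3924 -0.1334  0.2426] yaw 25.3 tilt 0.1 w 0.704 F [ 1.  -0.3 -0.3] -> delta cm [19.33 -0.2  12.28] turn -0.2
```

Call:
play_rows --commands '[{"jaw": 0.2,"delta_pos": [5,0,0],"turn": 0},{"jaw": 0.2,"delta_pos": [10,0,0],"turn": 0},{"jaw": 0.2,"delta_pos": [15,-0.2,3],"turn": -0.2},{"jaw": 0.2,"delta_pos": [19.3,-0.2,6],"turn": -0.2},{"jaw": 0.2,"delta_pos": [19.3,-0.2,10],"turn": -0.2}]' --squeeze 25

```text
clock: 13.05
ee_pos: [0.5746, -0.0452, 0.1416]
tool_rot: [[0.899, 0.437, 0.009], [0.437, -0.899, 0.0], [0.008, 0.004, -1.0]]
force: [0.7, -0.7, -0.1]
width: 0.796
```

Call:
play_rows --commands '[{"jaw": 0.2,"delta_pos": [0,0,0],"turn": 0},{"jaw": 0.2,"delta_pos": [0,0,0],"turn": 0}]'

```text
clock: 13.25
ee_pos: [0.5668, -0.0471, 0.141]
tool_rot: [[0.9, 0.435, -0.003], [0.435, -0.9, 0.001], [-0.003, -0.002, -1.0]]
force: [-0.0, -0.1, -0.1]
width: 0.801
```

```bash
python3 -c "
from h import *
togo([.5662,-.0490,.055],25.5)"
```

```text
t 13.25 tcp [ 0.5668 -0.0471  0.141 ] yaw 25.8 tilt 0.19 w 0.801 F [-0.  -0.1 -0.1] -> delta cm [-0.11  0.17  8.6 ] turn 0.3
```

Call:
play_rows --commands '[{"jaw": 0.2,"delta_pos": [0,0.2,4],"turn": 0.3},{"jaw": 0.2,"delta_pos": [0,0.2,7],"turn": 0.3},{"jaw": 0.2,"delta_pos": [0,0.2,8.6],"turn": 0.3},{"jaw": 0.2,"delta_pos": [0,0.2,8.6],"turn": 0.3},{"jaw": 0.5,"delta_pos": [0,0.2,8.6],"turn": 0.3}]'

```text
clock: 13.75
ee_pos: [0.5692, -0.0505, 0.0584]
tool_rot: [[0.903, 0.429, 0.004], [0.429, -0.903, -0.001], [0.003, 0.002, -1.0]]
force: [0.1, -0.5, 0.3]
width: 0.748
```

Call:
play_rows --commands '[{"jaw": 1,"delta_pos": [0,0,0],"turn": 0},{"jaw": 1,"delta_pos": [0,0,0],"turn": 0},{"jaw": 1,"delta_pos": [0,0,0],"turn": 0},{"jaw": 1,"delta_pos": [0,0,0],"turn": 0},{"jaw": 1,"delta_pos": [0,0,0],"turn": 0}]'

```text
clock: 14.25
ee_pos: [0.5681, -0.0498, 0.0567]
tool_rot: [[0.903, 0.429, 0.001], [0.429, -0.903, -0.0], [0.001, 0.001, -1.0]]
force: [-0.4, 0.2, 5.3]
width: 0.424
```

Call:
play_rows --commands '[{"jaw": 1,"delta_pos": [0,0,0],"turn": 0},{"jaw": 1,"delta_pos": [0,0,0],"turn": 0}]'

```text
clock: 14.45
ee_pos: [0.5681, -0.0498, 0.0567]
tool_rot: [[0.903, 0.429, 0.001], [0.429, -0.903, -0.0], [0.001, 0.001, -1.0]]
force: [-1.3, 0.4, 5.6]
width: 0.423
```

Call:
play_rows --commands '[{"jaw": 1,"delta_pos": [0,0,-1],"turn": 0},{"jaw": 1,"delta_pos": [0,0,-3],"turn": 0},{"jaw": 1,"delta_pos": [0,0,-6],"turn": 0},{"jaw": 1,"delta_pos": [0,0,-9],"turn": 0},{"jaw": 1,"delta_pos": [0,0,-10],"turn": 0}]'

```text
clock: 14.95
ee_pos: [0.5695, -0.0501, 0.1591]
tool_rot: [[0.903, 0.429, 0.005], [0.429, -0.903, -0.001], [0.004, 0.003, -1.0]]
force: [-0.2, -0.4, -1.9]
width: 0.422
```

Call:
play_rows --commands '[{"jaw": 1,"delta_pos": [-1,0,0],"turn": 0},{"jaw": 1,"delta_pos": [-3,0,0],"turn": 0},{"jaw": 1,"delta_pos": [-4,0,0],"turn": 0},{"jaw": 1,"delta_pos": [-4,0,0],"turn": 0},{"jaw": 1,"delta_pos": [-4,0,0],"turn": 0}]'

```text
clock: 15.45
ee_pos: [0.5314, -0.067, 0.1553]
tool_rot: [[0.904, 0.429, -0.001], [0.429, -0.904, 0.0], [-0.0, -0.001, -1.0]]
force: [-0.3, 0.1, -1.1]
width: 0.422
```

```bash
python3 -c "
from h import *
togo([.5662,-.0490,.055],25.5)
snap('side','s11.png');snap('top','t11.png')
a=cv2.imread('pics/s11.png')[150:290,260:440]
a=cv2.resize(a,None,fx=4,fy=4,interpolation=cv2.INTER_CUBIC); a=np.clip(a.astype(float)*1.6,0,255).astype(np.uint8)
cv2.imwrite('pics/s11z.png',a)"
```

```text
t 15.45 tcp [ 0.5314 -0.067   0.1553] yaw 25.4 tilt 0.04 w 0.422 F [-0.3  0.1 -1.1] -> delta cm [ 3.92 -0.13 10.03] turn -0.1
```

View pics/s11z.png

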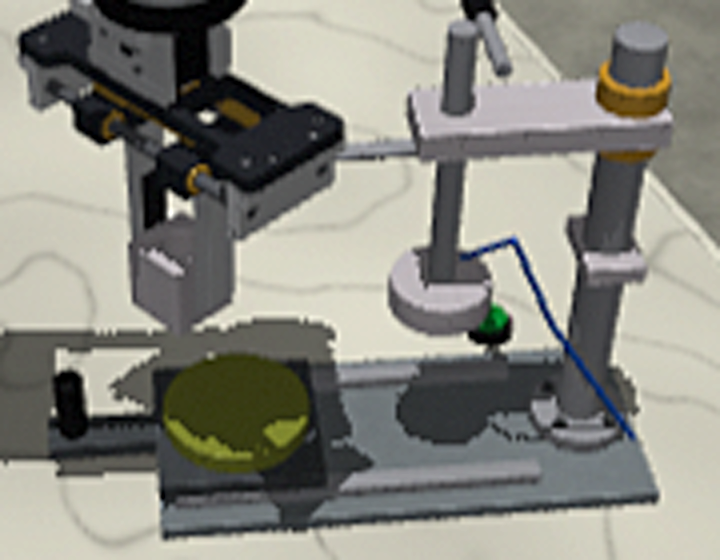

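View pics/t11.png

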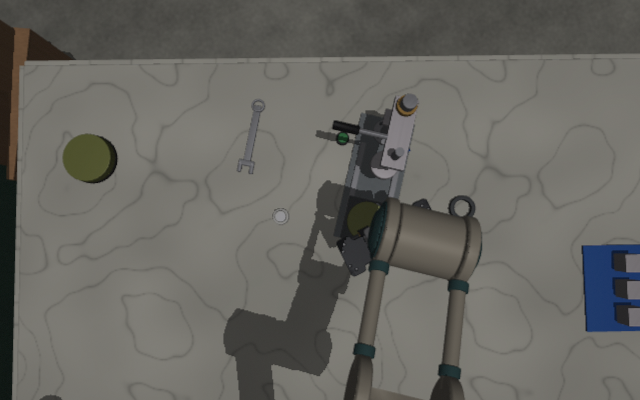

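The spacer is held upright well clear of the pad, with vertical edges and its lower corner at about (180,330). Its centre is at about 0.166 m, the shuttle is still out, and the cap (280,216), wrench and ring haven't moved. Hand in.

Call:
play_rows --commands '[{"jaw": 1,"delta_pos": [0,0,0],"turn": 0},{"jaw": 1,"delta_pos": [0,0,0],"turn": 0}]'

```text
clock: 15.75
ee_pos: [0.532, -0.0668, 0.1558]
tool_rot: [[0.903, 0.43, 0.0], [0.43, -0.903, 0.0], [0.0, -0.0, -1.0]]
force: [0.1, -0.8, -0.1]
width: 0.424
```

```bash
python3 -c "
from h import *
togo([.5662,-.0490,.055],25.5);print(robot.state()['dq']);print(robot.close_job())"
```

```text
t 15.75 tcp [ 0.532  -0.0668  0.1558] yaw 25.4 tilt 0.0 w 0.424 F [ 0.1 -0.8 -0.1] -> delta cm [ 3.85 -0.14 10.08] turn -0.1
[ 0.00030992 -0.00221227 -0.00047984 -0.00064547  0.00066751 -0.00051766]
the job is handed in; nothing more can be done
None
```

I handed the job in at about 15.8 s with the spacer held hole-up in the gripper. No verdict is reported, so the checks below are my own.

**What I did**
- I pulled the shuttle out by its knob until it met the stop, about 118 mm of measured travel with the reaction force rising.
- The tool can't tilt, so I gripped the spacer near its hole end with 3 N and let it pivot. I then dragged its low corner across the pad until it tipped upright, and released it to settle on its recess end.
- I regripped it at 25 N and lifted it.

**Last checks**
- **Deep hole up:** with the spacer standing on the pad, the bore was fully dark in the side view. It also had a wide shadow in the top view, which matches the 28 mm hole and not the 4 mm recess.
- **Hold:** the spacer's centre was at about 0.166 m, with vertical edges in the side view. It was touching only the fingers, the grip opening matched its 40 mm width and the arm was at rest.
- **Shuttle and other parts:** by eye, the shuttle was still out and the cap, ring and wrench had not visibly moved.

**What didn't go to plan**
- The first pivot attempt, a deeper grip at 4 N, lifted the spacer level, so I set it down and regripped.
- The last wrist force reading (-0.1 N vertical) did not show the spacer's weight. Earlier readings while it was held were -1.1 to -1.9 N, so I put this down to sensor noise; the grip opening had not changed.

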